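# Squeeze a glued end plug home in the hand press and hold it

## Task

Lay the black tube with the glued end plug in the two V-rests of the hand press, plug towards the ram, and let go of it. Then push the press lever down by its black grip until the push gauge reads 20 newtons (needle on the longest mark, mid-scale; never past 30) and finish while still holding the lever there, so that the plug is pressed fully home while the glue takes. Leave everything else on the bench where it is.

Things in the scene. Friction and masses are not known exactly. Their poses are not given: they have to be found in the camera images.
- stand: Grey hand press fixed to the bench, base plate 130 x 410 x 18 mm, long side along its y. Origin: on the bench under the press axis, between ram and gauge; z up, +x away from the robot's side, +y towards the gauge. Press axis along y at x = 0, z = 95 mm. Pinion housing: 50 x 90 mm, y = -175 to -85, top z = 165. Gauge case: 66 x 94 mm, y = 100 to 194, top z = 121.
- cradle (a point): Where the tube's origin belongs: on the press axis 95 mm above the bench (stand frame 0, 0, 95), +- 5 mm along y. Two steel V-rests, 12 mm long, 90 degree V, wing tips 4 mm below and 25 mm to each side of the axis, at stand y = -30 and +38 mm, carry the tube with its axis on the press axis; between them (y = -24 to +32) it is open down to the base plate: finger room.
- ram_face (a point): Centre of the ram's 28 mm round black rubber pad, the face that pushes the plug; stand frame y = -67.5 mm with the lever up; moves along +y, 25 mm per rad of lever. The gap to the gauge tip is 123.5 mm with the lever up.
- gauge_face (a point): Centre of the face of the gauge's 18 mm round sprung steel tip, stand frame y = +56 mm unloaded; it gives 1 mm per 3 N. The tube's open end comes to bear on it.
- lever_pivot (a point): Axis of the lever (parallel to the stand's x axis), at the middle of the lever's hub: stand frame x = -45, y = -130, z = 130 mm.
- lever_grip: Black round T-grip of the lever, 24 mm diameter, 90 mm long along the stand's x axis. Origin: its centre, 150 mm from lever_pivot. With the lever up it stands towards -y and 0.65 rad above level; it goes down in an arc in the stand's y-z plane; the grip is a sleeve that can turn stiffly on its bar. Push it from above.
- lever (a joint): Lever angle, rad: 0 = up (it springs back there), grows as it is pushed down, level at 0.65, stop at 1.2. With the plugged tube in place: plug home and tube nipped without load 0.70, gauge 20 N at 0.97, 30 N at 1.10 (1 N = 2 mm at the grip). At 20 N the grip pushes back with about 6 N, without a tube with 1 to 3 N.
- needle (a joint): Gauge needle, rad, clockwise from above: 0 = 0 N, 2.36 = 20 N, 3.53 = 30 N, 4.71 = 40 N (0.1178 per N). White 60 mm dial facing up, centre at stand x = 0, y = 147 mm; thin marks every 1 N, long every 5 N, the longest at 20 N, where the needle points along the stand's +x, away from the robot's side.
- tube: The black steel tube with the glued plug, loose, 34 mm diameter, 100 mm long (111 at most with its plug), about 0.2 kg, lying in one of the two grooves of the foam board. Origin: its middle on the axis, 25 mm above the bench at the start. Its y axis runs along it: silver plug in the -y end, the +y end open. Grip it across the middle from above.
- plug_face (a point): Centre of the outer face of the silver plug's 33 mm head (6 mm thick), on the tube axis; 58.5 to 61 mm from the tube's origin at the start, 56 mm when the plug is home.
- plug (a joint): How far the plug has been pressed in, m: 0 = head stands 5 mm proud of the tube, 0.005 = fully home. It slides stiffly (about 8 N) and stays where it is.
- board: White foam board 170 x 130 mm, 12 mm thick, fixed. Origin: on the bench under its centre. Two grooves along its y axis, 22 mm wide, 85 mm apart (at x = -42.5 and +42.5 mm); a tube lies in each, sunk 4 mm.
- tube_bare: A second black tube of the same size (34 x 100 mm), open at both ends, no plug, in the other groove. Leave it. Origin: its middle.
- glue: White glue bottle with a black nozzle, 34 mm diameter, 98 mm tall, standing on the robot's side of the press. Origin: under its centre. Leave it.
- spare_plug: A spare silver plug, 33 mm diameter, 22 mm tall, on the robot's side of the press. Origin: under its centre. Leave it.
- pliers: Red-handled pliers, 170 mm long, lying on the far side of the press. Origin: near the pivot. Leave them.
- mallet: Hammer with a wooden handle lying to the right of the press (-y). Leave it.
- collar: Short dark steel collar, 48 mm diameter, 30 mm tall, standing on the far side of the bench. Leave it.
Mind the look-alikes: they are no part of the job. Leave any red look-alike of the board alone.

How it is judged (in metres and radians):
On the way:
1. the plugged tube lies in both V-rests, plug towards the ram, let go, the lever still up (x of tube in the frame of stand between -0.005 and 0.005 m and z of tube in the frame of stand between 0.09 and 0.1 m and angle between the y axis of tube and the y axis of stand, either way round below 0.1 rad and y of plug_face in the frame of stand below -0.025 m and contact force between each of the arm, the fingers and tube below 0.1 N and value of joint lever below 0.2 rad), for 0.2 s.
At the end, for the whole second after the job is handed in: The robot still pushes on the lever grip (over 2 N) and the gauge reads 17 to 23 N without moving; the plug is home (within 1 mm); the tube lies in the V-rests (within 5 mm of the press axis across and in height, within 0.1 rad along it), plug towards the ram, untouched by the robot (x of tube in the frame of stand between -0.005 and 0.005 m and z of tube in the frame of stand between 0.09 and 0.1 m and angle between the y axis of tube and the y axis of stand, either way round below 0.1 rad and y of plug_face in the frame of stand below -0.025 m and contact force between each of the arm, the fingers and tube below 0.1 N and value of joint plug above 0.004 m and value of joint needle between 2.003 and 2.709 rad and contact force between any of the fingers, the arm and lever_grip above 2 N and velocity of joint lever between -0.05 and 0.05 rad/s); the arm keeps its last pose, push and grip.
It fails at once if the gauge went past 30 N (value of joint needle above 3.534 rad).
It fails at once if the other tube was moved (over 15 mm) (distance of tube_bare from where it was at the start of the episode above 0.015 m).
It fails at once if the glue bottle was moved (over 20 mm) or tipped (distance of glue from where it was at the start of the episode above 0.02 m or angle between glue's own z axis and vertical above 0.4 rad).
It fails at once if another thing on the bench was moved (over 25 mm) (distance of any of spare_plug, pliers, mallet, collar from where it was at the start of the episode above 0.025 m).
It also fails if it takes over 58 s, if anything falls off the work surface, if the arm or the gripper's body presses on something with over 40 N, if the wrist force passes 120 N, or if a joint passes its speed limit or range.

## Robot

A 6-joint arm with a two-finger parallel gripper is mounted at the origin on the work surface. World frame = base frame: x ahead of the robot, y to its left, z up, the work surface at z = 0. Lengths are in mm, angles in rad, forces in N, time in s.
With the tool pointing down it reaches from about 350 to 800 mm from the base axis. Payload 7.3 kg.
Tool frame: the origin (TCP) lies between the finger pads; the fingertips stand 11 mm ahead of it and the grasp point (between the pads) lies 8 mm behind it; z points along the fingers, y is the line along which they close (so a half turn about z gives the same grasp; the last joint's range is limited). The gripper opens to 85 mm and grips with 20 to 120 N. Pads are 22 mm wide; open, the fingers measure 114 mm over their backs; the gripper's body (76 mm by 85 mm) begins 54 mm behind the grasp point. The pads swing forward as they close: fully open they stand 13 mm farther back than shut.
Start: joints at [0.986, 0.342, 1.524, -0, 1.275, -0.146], TCP at [223.036, 475.288, 242.322] pointing down, gripper open.
Joint ranges: [-2.53, 2.53], [-0.77, 2.02], [0.04, 2.7], [-1, 4.14], [0.28, 2.66], [-3.11, 3.11]. Speed limits (rad/s): [2.57, 2.57, 3.14, 3.14, 3.14, 3.14].

## Interface

Orientations are given as [roll, pitch, yaw] about the fixed x, y, z axes, in that order (R = Rz(yaw) Ry(pitch) Rx(roll)).
In Python, from bench import bot, imaging gives the robot as it stands.
- The arm moves only by the tool move_arm, never from a script. Its argument "rows" is a list of rows, each an object of numbers: "x", "y", "z": the shift along the tool's x, y, z as a fraction of full scale; "roll": the turn about the tool's z as a fraction of full scale. In form: [{"x": .., "y": .., "z": .., "roll": ..}, ...]. A call has 1 to 5 rows; each row shifts and turns the commanded pose from where the row before left it, along the tool's axes as they then stand; what a row does not reach is not made up. Full scale, the value 1, is 100 cm for a shift and 45 degrees for a turn. A row lasts 1/12 s, in which the tool goes at most 41.7 mm and 7.16 degrees, less where a joint would pass 70% of its speed; a pose out of reach is approached as far as the arm can. A call with a number of a shift or a turn outside -1 to 1 is refused whole. A call with a gripper value outside its range is refused whole. "fingers" is the opening, from -1 (shut) to 1 (fully open), set as the call begins (left out, the last holds). The fingers move at their own pace and stop on an object; "squeeze" is the grip in N (left out, the last holds). Time passes only in rows, so rows that do not move let the fingers close. It gives the time, the measured TCP pose, the force, the opening and the grip force at its end, in the units of the state.
- bot.observe(): the state, without advancing time (a new reading comes with each control period).
- imaging.snapshot(name): name is "scene" or "top" or "wrist"; returns (picture, depth): 400x640x3 uint8, red, green, blue; 400x640 float32, mm along the optical axis (not along the pixel's ray), 0 where there is no reading.
- imaging.camera_info(name): a dict with "vfov" (degrees; the focal length in pixels is half the picture's height over the tangent of half this angle, whatever the lens; pixels are square), "cx", "cy" (the principal point, pixels), "dist_coeffs" ([k1, k2, p1, p2, k3] as OpenCV has them; the pictures are not rectified), "eye" and "attitude" of the camera in the world. Camera axes: x right, y up, looking along -z (the intrinsics and any distortion apply to the point x, -y, -z); pixel columns grow to the right and rows downward; lengths in mm; the calibration is good to about 2 mm. A picture is of the moment at which its call begins: read the wrist's pose just before it. camera_info takes no time and is no camera call; for the wrist camera it gives the pose at the moment of the call.
- bot.sign_off(): hands the job in; it is judged then, once.
The state is a dict: "time": time; "joint_pos": joint angles; "qvel": joint speeds; "effort": joint torques, N m; "ee_pos": TCP position; "tool_rot": TCP orientation; "force": force on the tool from outside, world axes, zero at the start; "wrist_torque": the same for the moment, N m; "finger_gap": opening from 0.0 (shut) to 1.0 (fully open); "gripper_force": force on a finger pad.
Only numpy, scipy, OpenCV 4.12 (cv2) and the standard library are available. Lean on these libraries where they do the work, as an engineer would, in place of code of your own. Each camera call takes 0.05 s, during which the arm holds its last target. There are 200 camera calls.

## Working session

There is one attempt and no reset: what is moved stays moved. The work goes in short steps, Python scripts to look and compute and a tool call to move; the robot and the scene stay as the last step left them, time stands still between calls to the robot, and variables do not carry over. Pictures are saved under pics/ and viewed, at most 10 in all, crops included, and the job is handed in when it is done.

Besides the shell and the picture viewer there is one more tool, called after "Emit:" as name(argument=value, ...), one argument or row to a line, values as JSON. move_arm: Moves the arm, as the interface text tells. Its arguments: {"type":"object","properties":{"rows":{"type":"array","items":{"type":"object","properties":{"x":{"type":"number","minimum":-1,"maximum":1},"y":{"type":"number","minimum":-1,"maximum":1},"z":{"type":"number","minimum":-1,"maximum":1},"roll":{"type":"number","minimum":-1,"maximum":1}}}},"fingers":{"type":"number"},"squeeze":{"type":"number"}},"required":["rows"]}

```bash
mkdir -p pics; ls; python3 - <<'E'
from bench import bot, imaging
import cv2,numpy as np
print(bot.observe())
for n in ("scene","top"):
    p,d=imaging.snapshot(n); print(n,imaging.camera_info(n)); cv2.imwrite(f"pics/{n}0.png",p[:,:,::-1]); np.savez(f"{n}0.npz",p=p,d=d); print(d.min(),d.max())
E
```

```text
pics
{'time': 0.0, 'joint_pos': array([ 9.86025527e-01,  3.42743929e-01,  1.52502041e+00,  1.43456352e-05,
        1.27541704e+00, -1.46019164e-01]), 'qvel': array([8.27203707e-04, 9.82669264e-05, 1.56092789e-03, 8.76269523e-04,
       3.14136061e-04, 1.11213917e-03]), 'effort': array([ 2.24760761e-04, -4.33688056e+01, -2.46005344e+01, -1.41308833e-04,
        7.87881436e-03, -3.22077290e-05]), 'ee_pos': array([222.7927592 , 474.95186146, 241.61376414]), 'tool_rot': array([-3.14002283e+00, -2.44733045e-04,  2.70283664e+00]), 'force': array([ 0.56617052, -0.81122045, -0.12180075]), 'wrist_torque': array([ 0.03371659, -0.0198228 , -0.01851306]), 'gripper_force': 0.0, 'finger_gap': 1.001100437316284}
scene {'vfov': 51.32716085868903, 'cx': 318.9937157019091, 'cy': 196.27908465394762, 'dist_coeffs': array([-0.05373927,  0.        ,  0.        ,  0.        ,  0.        ]), 'eye': array([1160.82086838,  102.78286168,  941.9883431 ]), 'attitude': array([6.96503224e-01, 3.68452022e-04, 1.81156773e+00])}
0.0 3105.0469
top {'vfov': 57.45685396198262, 'cx': 320.83160023051653, 'cy': 203.25729356966804, 'dist_coeffs': array([-0.06930885,  0.        ,  0.        ,  0.        ,  0.        ]), 'eye': array([ 274.06897748,  -56.40330689, 1314.57527381]), 'attitude': array([ 0.20264628,  0.00462913, -1.62916755])}
0.0 2379.987
```

View pics/top0.png

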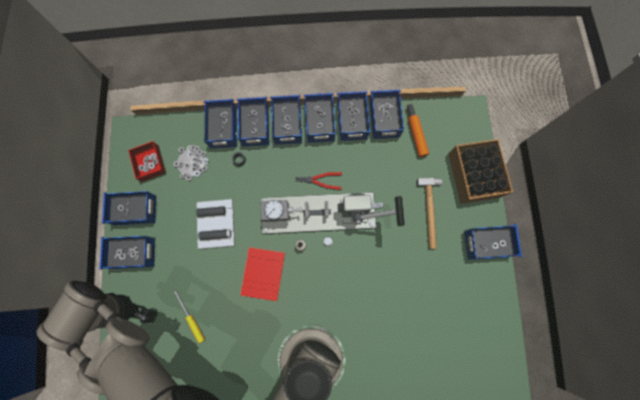

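View pics/scene0.png

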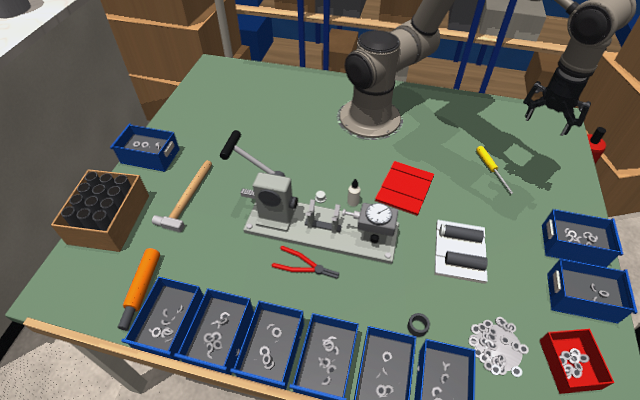

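The press is around top (315,212), with the lever grip at (400,210) and the white board with two tubes at (215,224). The red look-alike is at (263,274). I need enlarged crops to find the plug end.

```bash
cat > h.py <<'E'
from bench import bot, imaging
import cv2,numpy as np
from scipy.spatial.transform import Rotation as R
def K(ci):
    f=200/np.tan(np.radians(ci['vfov']/2)); return np.array([[f,0,ci['cx']],[0,f,ci['cy']],[0,0,1]])
def rays(ci,uv):
    n=cv2.undistortPoints(np.array(uv,float).reshape(-1,1,2),K(ci),ci['dist_coeffs']).reshape(-1,2)
    v=np.c_[n[:,0],-n[:,1],-np.ones(len(n))]
    return v@R.from_euler('xyz',ci['attitude']).as_matrix().T
def plane(ci,uv,z):
    r=rays(ci,uv); return ci['eye']+r*((z-ci['eye'][2])/r[:,2])[:,None]
def cloud(ci,d):
    v,u=np.mgrid[:400,:640]; r=rays(ci,np.c_[u.ravel(),v.ravel()])
    return (ci['eye']+r*d.reshape(-1,1)).reshape(400,640,3)
def proj(ci,P):
    c=(np.atleast_2d(P)-ci['eye'])@R.from_euler('xyz',ci['attitude']).as_matrix(); c=c*[1,-1,-1]
    return cv2.projectPoints(c.reshape(-1,1,3),np.zeros(3),np.zeros(3),K(ci),ci['dist_coeffs'])[0].reshape(-1,2)
E
python3 - <<'E'
from h import *
a=np.load("top0.npz");b=np.load("scene0.npz")
A=cv2.resize(a['p'][185:260,185:415],None,fx=3.47,fy=3.47,interpolation=3)
B=cv2.resize(b['p'][120:290,215:495],None,fx=2.85,fy=2.0,interpolation=3)
cv2.imwrite("pics/crop.png",np.vstack([A[:, :798],B[:, :798]])[:600,:,::-1])
for n,q,px in (("top",a,[(211,211),(215,234),(275,210),(400,210),(398,225),(355,208),(205,243),(372,225)]),("scene",b,[(463,233),(465,262),(378,213),(230,145),(488,278),(436,222)])):
    ci=imaging.camera_info(n); C=cloud(ci,q['d'])
    for u,v in px: print(n,u,v,C[v,u].round(1))
E
```

```text
top 211 211 [531.3 328.8  38.2]
top 215 234 [447.6 314.4  38.2]
top 275 210 [505.5  88.7 120.3]
top 400 210 [ 461.8 -302.7  229.8]
top 398 225 [ 417.1 -293.   225.4]
top 355 208 [ 487.8 -173.2  166.9]
top 205 243 [420.9 359.3   9.6]
top 372 225 [ 449.2 -243.7   23.7]
scene 463 233 [460.6 323.1  40.1]
scene 465 262 [544.6 332.3  32.1]
scene 378 213 [513.7  94.4 123.4]
scene 230 145 [ 474.5 -294.4  231. ]
scene 488 278 [557.1 399.7  -0.6]
scene 436 222 [406.6 257.7  -3.1]
```

View pics/crop.png

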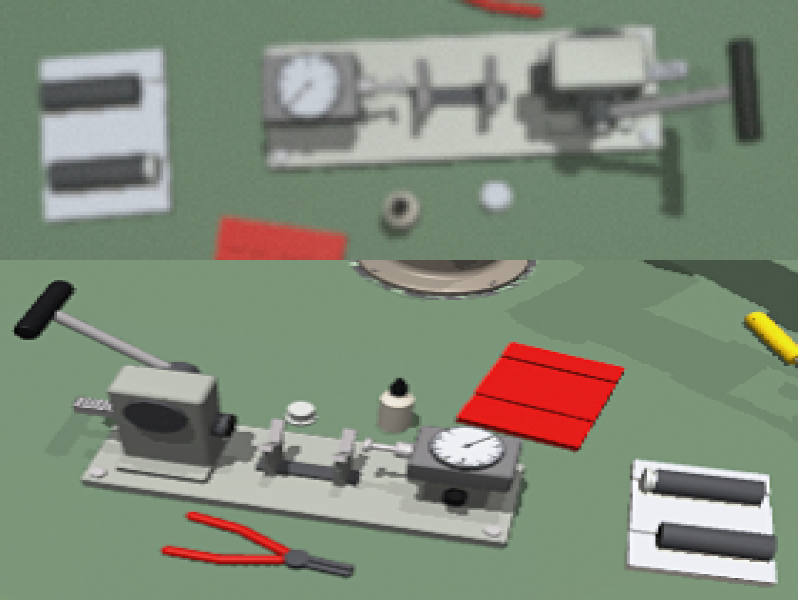

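The plugged tube is the one nearer the robot: its silver end is at top-crop (152,167), which is −y, so the tube already points the right way. Next I'll measure the poses from the height clouds.

```bash
cat >> h.py <<'E'
def rect(P):
    (c,s,a)=cv2.minAreaRect(P[:,:2].astype(np.float32)); b=cv2.boxPoints((c,s,a))
    e=max([b[1]-b[0],b[2]-b[1]],key=np.linalg.norm); e=e*np.sign(e[1])
    return np.round(c,1),np.round(sorted(s),1),round(float(np.arctan2(-e[0],e[1])),4)   # yaw of its y axis
E
python3 - <<'E'
from h import *
for n in("top","scene"):
    q=np.load(n+"0.npz"); ci=imaging.camera_info(n);C=cloud(ci,q['d']);p=q['p'].astype(int)
    hsv=cv2.cvtColor(q['p'],cv2.COLOR_RGB2HSV)
    X,Y,Z=C[...,0],C[...,1],C[...,2]
    gr=(X>350)&(X<650)&(Y>-100)&(Y<400)&(abs(hsv[...,0].astype(int)-65)<20)&(hsv[...,1]>60)
    print(n,"bench z",np.median(Z[gr]))
    def comp(m,minA=20):
        k,l,st,ce=cv2.connectedComponentsWithStats(m.astype(np.uint8),connectivity=4)
        return [(l==i) for i in range(1,k) if st[i,4]>minA]
    # plate: low saturation, light, on plane 18
    reg=(X>400)&(X<580)&(Y>-300)&(Y<190)
    m=reg&(abs(Z-18)<7)&(hsv[...,1]<55)
    v,u=np.nonzero(cv2.morphologyEx(m.astype(np.uint8),cv2.MORPH_OPEN,np.ones((2,2))))
    print("plate",rect(plane(ci,np.c_[u,v],18)),len(u))
    # board region
    regb=(X>380)&(X<620)&(Y>230)&(Y<440)
    w=regb&(hsv[...,2]>150)&(hsv[...,1]<40)&(abs(Z-12)<8); v,u=np.nonzero(w); print("board",rect(plane(ci,np.c_[u,v],12)),len(u))
    for c in comp(regb&(Z>26),60):
        P=C[c]; print("tube",rect(P),np.percentile(P[:,2],95),len(P), "mean V ends", [ (round(float(P[s][:,1].mean())),round(float(hsv[...,2][c][s].mean())), round(float(P[s][:,0].mean()))) for s in (P[:,1]<np.percentile(P[:,1],12),P[:,1]>np.percentile(P[:,1],88))])
    g=(Y<-230)&(Y>-350)&(Z>190)&(Z<260)&(X>380)&(X<560)&(hsv[...,2]<80)
    for c in comp(g): print("grip",rect(C[c]),np.percentile(C[c][:,2],[5,50,95]),len(C[c]))
    h=(Y<-60)&(Y>-260)&(Z>155)&(Z<175)&(X>420)&(X<560)
    for c in comp(h,100): print("housing",rect(C[c]),np.median(C[c][:,2]))
    h=(Y<220)&(Y>40)&(Z>112)&(Z<130)&(X>420)&(X<600)
    for c in comp(h,100): print("gauge",rect(C[c]),np.median(C[c][:,2]))
    dl=regb^regb|((Y<160)&(Y>40)&(Z>110)&(X>450)&(X<560)&(hsv[...,2]>200)); 
    if dl.any(): v,u=np.nonzero(dl); print("dial",rect(plane(ci,np.c_[u,v],121)))
E
```

```text
top bench z nan
plate (array([482.9, -54.8]), array([169.3, 409.3]), -0.0081) 2304
board (array([491.4, 324. ]), array([132.8, 172.2]), -1.5391) 1039
tube (array([531. , 333.3]), array([ 33. , 103.2]), 0.0234) 43.65078885651701 261 mean V ends [(287, 84, 532), (378, 91, 529)]
tube (array([446.3, 318.8]), array([ 32.7, 112.6]), 0.0217) 43.82963216968867 279 mean V ends [(268, 143, 448), (368, 94, 445)]
grip (array([ 459.7, -300.1]), array([20.9, 87.7]), -1.5556) [226.08202248 230.68954121 234.65708227] 195
housing (array([ 505.6, -181.8]), array([60.5, 90.4]), -0.0528) 163.8708560143773
gauge (array([508.7,  94.7]), array([66.2, 91.1]), -0.018) 119.30027868102275
dial (array([509.2,  93.7]), array([43.9, 47.5]), 1.5123)
scene bench z nan
plate (array([491.5, -47.1]), array([181.2, 405.6]), -0.0089) 3663
board (array([492.8, 324.4]), array([131.9, 170.1]), -1.5296) 1499
tube (array([454.5, 320.8]), array([ 30.9, 111.8]), -0.0211) 42.48347180021028 446 mean V ends [(272, 167, 456), (370, 95, 454)]
tube (array([535. , 335.3]), array([ 35.4, 101.1]), 0.0079) 43.52993930574803 499 mean V ends [(289, 82, 539), (380, 93, 538)]
grip (array([ 464.6, -299.3]), array([23.8, 90.8]), -1.5634) [219.09394136 229.5618472  233.47652973] 285
housing (array([ 509.7, -179.3]), array([61.7, 90.4]), 0.0369) 163.83290948782337
gauge (array([511.7,  94.1]), array([67.1, 88.5]), -0.0372) 119.13595598979941
dial (array([510.4,  96.7]), array([54.7, 56.8]), -1.405)
  return _methods._mean(a, axis=axis, dtype=dtype,
  ret = ret.dtype.type(ret / rcount)
```

```bash
cat >> h.py <<'E'
def plan(x,y,z,yaw,n=None):
    s=bot.observe(); p=np.array(s['ee_pos']); T=R.from_euler('xyz',s['tool_rot']); t=np.array([x,y,z]); 
    dy=(yaw-s['tool_rot'][2]+np.pi)%(2*np.pi)-np.pi
    n=n or int(np.ceil(max(np.linalg.norm(t-p)/40,abs(np.degrees(dy))/7.1,1)))
    print("n",n,"from",p.round(1),s['tool_rot'].round(4),"t",round(s['time'],2))
    for i in range(n):
        w=R.from_euler('xyz',[np.pi,0,s['tool_rot'][2]+dy*i/n]) 
        print((w.inv().apply((t-p)/n)/1000).round(4),"roll",round(-np.degrees(dy)/n/45,4))
E
python3 - <<'E'
from h import *
ci=imaging.camera_info("wrist"); s=bot.observe(); T=R.from_euler('xyz',s['tool_rot'])
print(ci, T.inv().apply(ci['eye']-s['ee_pos']).round(1), (T.inv()*R.from_euler('xyz',ci['attitude'])).as_matrix().round(3))
plan(446,319,250,1.598)
E
```

```text
{'vfov': 66.79348165011409, 'cx': 317.86800315647935, 'cy': 199.39813793004436, 'dist_coeffs': array([-0.05386689,  0.        ,  0.        ,  0.        ,  0.        ]), 'eye': array([159.47532323, 504.46166665, 373.95564268]), 'attitude': array([-0.27904643,  0.00135389,  1.13254379])} [  69.9   -0.4 -132.2] [[ 0.001  0.961  0.276]
 [ 1.    -0.001 -0.   ]
 [-0.     0.276 -0.961]]
n 9 from [222.8 475.  241.7] [-3.1402e+00 -2.0000e-04  2.7028e+00] t 0.1
[-0.0298 -0.0052 -0.0009] roll 0.1563
[-0.0302 -0.0015 -0.0009] roll 0.1563
[-0.0302  0.0022 -0.0009] roll 0.1563
[-0.0297  0.0059 -0.0009] roll 0.1563
[-0.0287  0.0095 -0.0009] roll 0.1563
[-0.0273  0.013  -0.0009] roll 0.1563
[-0.0255  0.0162 -0.0009] roll 0.1563
[-0.0234  0.0192 -0.0009] roll 0.1563
[-0.0208  0.0219 -0.0009] roll 0.1563
```

Emit:
move_arm(
  rows=[
    {"x":-0.03,"y":-0.005,"z":-0.001,"roll":0.156},
    {"x":-0.03,"y":-0.0015,"z":-0.001,"roll":0.156},
    {"x":-0.03,"y":0.002,"z":-0.001,"roll":0.156},
    {"x":-0.03,"y":0.006,"z":-0.001,"roll":0.156},
    {"x":-0.029,"y":0.0095,"z":-0.001,"roll":0.156},
  ],
)

```text
time: 0.52
ee_pos: [348.0, 387.3, 247.0]
tool_rot: [-3.141, 0.0, 2.085]
force: [0.6, 1.1, 0.4]
finger_gap: 1.001
gripper_force: 0.0
```

Emit:
move_arm(
  rows=[
    {"x":-0.027,"y":0.013,"roll":0.156},
    {"x":-0.0255,"y":0.016,"roll":0.156},
    {"x":-0.0235,"y":0.019,"roll":0.156},
    {"x":-0.021,"y":0.022,"roll":0.156},
    {"x":0},
  ],
  fingers=0.5,
)

```text
validation failed for argument at $.ro...
```

```bash
python3 - <<'E'
from h import *
ci=imaging.camera_info("wrist"); s=bot.observe(); p,d=imaging.snapshot("wrist"); print(s['ee_pos'],s['tool_rot'],s['finger_gap'],s['time'])
cv2.imwrite("pics/w1.png",p[:,:,::-1]); np.savez("w1.npz",p=p,d=d,**{k:ci[k] for k in ci})
C=cloud(ci,d);hsv=cv2.cvtColor(p,cv2.COLOR_RGB2HSV);Z=C[...,2];X=C[...,0];Y=C[...,1]
reg=(X>400)&(X<575)&(Y>230)&(Y<430)
k,l,st,ce=cv2.connectedComponentsWithStats((reg&(Z>26)&(Z<60)).astype(np.uint8),connectivity=4)
for i in range(1,k):
    if st[i,4]>300:
        P=C[l==i]; print(rect(P),np.percentile(P[:,2],[50,98]),len(P))
        ys=np.linspace(P[:,1].min()+15,P[:,1].max()-15,7)
        xs=[]
        for y in ys:
            q=P[abs(P[:,1]-y)<4]; xs.append((q[:,0].min()+q[:,0].max())/2)
        print("axis fit x=",np.polyfit(ys,xs,1), np.round(xs,1))
E
```

```text
[348.03580532 387.28736353 247.02128929] [-3.14086888e+00  1.18186197e-04  2.08450620e+00] 1.0005514090196699 0.5167
(array([448.3, 319.8]), array([ 33.3, 110.7]), 0.0308) [39.74757575 43.30040924] 2207
axis fit x= [-3.28047838e-02  4.58376664e+02] [449.4 448.6 448.  448.1 447.7 446.9 446.5]
(array([531.2, 377.3]), array([15.9, 33.2]), -1.5686) [39.25290896 43.1746447 ] 329
axis fit x= [-2.03212735e-02  5.38594425e+02] [530.8 530.8 530.4 531.2 531.3 531.3 530.6]
(array([532.7, 303.8]), array([31.2, 40.7]), 0.0465) [38.87462464 43.38100815] 459
axis fit x= [-6.43127681e-01  7.24183577e+02] [531.4 531.4 531.4 529.1 528.7 526.7 525.1]
```

View pics/w1.png

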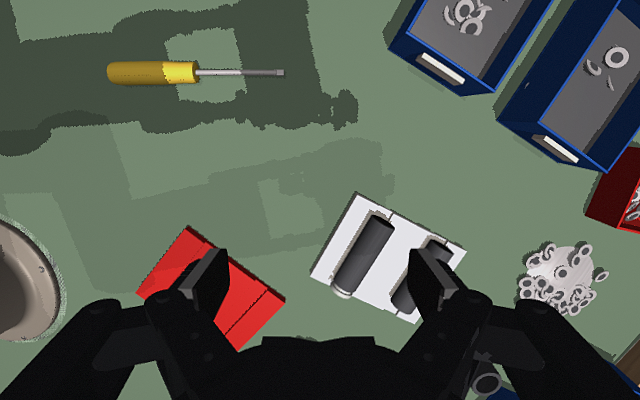

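The wrist view shows the plugged tube with its silver end at (343,292) and black open end at (380,225). The tube origin comes out at about (447.8, 324.7), yaw 0.031. The second move was refused, so I'll resend it with every key filled in.

```bash
python3 - <<'E'
from h import *
plan(447.8,324.7,120,1.602)
E
```

```text
n 5 from [352.3 384.7 247.1] [3.1404e+00 2.9000e-03 2.0740e+00] t 0.57
[-0.0197  0.0109  0.0254] roll 0.1202
[-0.0186  0.0128  0.0254] roll 0.1202
[-0.0173  0.0144  0.0254] roll 0.1202
[-0.0159  0.016   0.0254] roll 0.1202
[-0.0143  0.0174  0.0254] roll 0.1202
```

Emit:
move_arm(
  rows=[
    {"x":-0.02,"y":0.011,"z":0.025,"roll":0.12},
    {"x":-0.0185,"y":0.013,"z":0.025,"roll":0.12},
    {"x":-0.017,"y":0.0145,"z":0.025,"roll":0.12},
    {"x":-0.016,"y":0.016,"z":0.025,"roll":0.12},
    {"x":-0.014,"y":0.0175,"z":0.025,"roll":0.12},
  ],
  fingers=0.5,
)

```text
time: 0.98
ee_pos: [444.5, 329.7, 120.9]
tool_rot: [-3.141, 0.0, 1.615]
force: [0.3, 0.3, -0.3]
finger_gap: 0.752
gripper_force: 0.0
```

Emit:
move_arm(
  rows=[
    {"x":0.0,"y":0.0,"z":0.0,"roll":0.0},
    {"x":0.0,"y":0.0,"z":0.0,"roll":0.0},
    {"x":0.0,"y":0.0,"z":0.0,"roll":0.0},
  ],
)

```text
time: 1.23
ee_pos: [443.8, 330.8, 122.6]
tool_rot: [-3.141, -0.0, 1.62]
force: [-0.2, -0.3, 0.3]
finger_gap: 0.749
gripper_force: 0.0
```

```bash
cat > tb.py <<'E'
from h import *
ci=imaging.camera_info("wrist"); s=bot.observe(); p,d=imaging.snapshot("wrist"); print(s['ee_pos'],s['tool_rot'],s['finger_gap'],s['time'])
C=cloud(ci,d);Z=C[...,2];X=C[...,0];Y=C[...,1]
reg=(X>400)&(X<490)&(Y>240)&(Y<400)&(Z>22)&(Z<50)
P=C[reg]; print(rect(P),np.percentile(P[:,2],[50,98]),len(P), P[:,1].min(),P[:,1].max())
ys=np.arange(275,370,10.); xs=[]
for y in ys:
    q=P[abs(P[:,1]-y)<4]; xs.append((np.percentile(q[:,0],1)+np.percentile(q[:,0],99))/2 if len(q) else np.nan)
print(np.round(xs,1)); cv2.imwrite("pics/w2.png",p[:,:,::-1])
plan(447.8,324.7,28,1.602)
E
python3 tb.py
```

```text
[443.78811626 330.75420037 122.59784367] [-3.14133679e+00 -2.74428162e-04  1.62040895e+00] 0.748787294911924 1.2333
(array([448.8, 319.7]), array([ 34. , 111.2]), 0.0265) [39.93713188 43.04043364] 5832 263.7143648674394 375.58618313813923
[449.3 449.7 449.6 449.1 448.9 448.4 448.2 448.  447.3 447.4]
n 3 from [443.8 331.1 123.2] [ 3.1406e+00 -8.0000e-04  1.6209e+00] t 1.28
[-0.0022  0.0012  0.0317] roll 0.008
[-0.0022  0.0012  0.0317] roll 0.008
[-0.0022  0.0012  0.0317] roll 0.008
```

Emit:
move_arm(
  rows=[
    {"x":-0.006,"y":0.005,"z":0.015,"roll":0.024},
    {"x":0.0,"y":0.0,"z":0.03,"roll":0.0},
    {"x":0.0,"y":0.0,"z":0.03,"roll":0.0},
    {"x":0.0,"y":0.0,"z":0.019,"roll":0.0},
    {"x":0.0,"y":0.0,"z":0.0,"roll":0.0},
  ],
)

```text
time: 1.7
ee_pos: [446.9, 324.5, 26.0]
tool_rot: [-3.137, 0.002, 1.602]
force: [-1.2, -0.5, 0.7]
finger_gap: 0.75
gripper_force: 0.0
```

Emit:
move_arm(
  rows=[
    {"x":0.0,"y":0.0,"z":0.0,"roll":0.0},
    {"x":0.0,"y":0.0,"z":0.0,"roll":0.0},
    {"x":0.0,"y":0.0,"z":0.0,"roll":0.0},
    {"x":0.0,"y":0.0,"z":0.0,"roll":0.0},
    {"x":0.0,"y":0.0,"z":0.0,"roll":0.0},
  ],
  fingers=-1,
  squeeze=50,
)

```text
time: 2.12
ee_pos: [449.1, 325.6, 30.7]
tool_rot: [3.14, -0.002, 1.601]
force: [-5.0, 1.2, 6.3]
finger_gap: 0.376
gripper_force: 49.0
```

Emit:
move_arm(
  rows=[
    {"x":0.0,"y":0.0,"z":0.0,"roll":0.0},
    {"x":0.0,"y":0.0,"z":0.0,"roll":0.0},
    {"x":0.0,"y":0.0,"z":0.0,"roll":0.0},
  ],
)

```text
time: 2.37
ee_pos: [449.1, 325.7, 30.7]
tool_rot: [3.14, -0.002, 1.601]
force: [-5.1, 1.6, 5.6]
finger_gap: 0.376
gripper_force: 49.1
```

Emit:
move_arm(
  rows=[
    {"x":0.0,"y":0.0,"z":-0.03,"roll":0.0},
    {"x":0.0,"y":0.0,"z":-0.04,"roll":0.0},
    {"x":0.0,"y":0.0,"z":-0.04,"roll":0.0},
    {"x":0.0,"y":0.0,"z":-0.04,"roll":0.0},
    {"x":0.0,"y":0.0,"z":-0.04,"roll":0.0},
  ],
)

```text
time: 2.78
ee_pos: [449.0, 324.7, 222.1]
tool_rot: [3.139, -0.001, 1.601]
force: [-0.0, 0.2, -1.5]
finger_gap: 0.378
gripper_force: 50.7
```

Emit:
move_arm(
  rows=[
    {"x":0.0,"y":0.0,"z":-0.03,"roll":0.0},
    {"x":-0.02,"y":0.0,"z":0.0,"roll":0.0},
    {"x":-0.04,"y":0.0,"z":0.0,"roll":0.0},
    {"x":-0.04,"y":0.01,"z":0.0,"roll":0.0},
    {"x":0.0,"y":0.0,"z":0.0,"roll":0.0},
  ],
)

```text
time: 3.2
ee_pos: [463.5, 219.6, 250.3]
tool_rot: [3.138, 0.002, 1.596]
force: [0.7, 0.6, -1.2]
finger_gap: 0.375
gripper_force: 50.8
```

```bash
python3 - <<'E'
from h import *
ci=imaging.camera_info("wrist"); s=bot.observe(); p,d=imaging.snapshot("wrist"); print(s['ee_pos'],s['tool_rot'],s['finger_gap'],s['time'],s['force'])
cv2.imwrite("pics/w3.png",p[:,:,::-1]); np.savez("w3.npz",p=p,d=d,**{k:ci[k] for k in ci})
E
```

```text
[463.48716136 219.58329103 250.2953097 ] [3.13801585e+00 2.27449110e-03 1.59633642e+00] 0.37454428455926486 3.2 [ 0.67495531  0.6401703  -1.16274664]
```

View pics/w3.png

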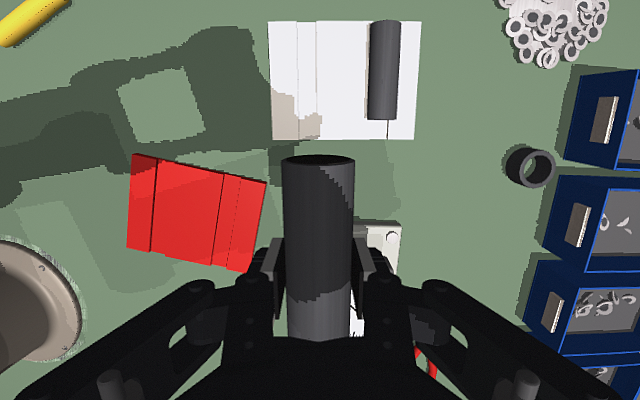

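The wrist view shows the tube held across its middle, with its open end at (318,160) on the +y side. The bare tube is still in its groove. I'll move over the stand and measure it from there.

Emit:
move_arm(
  rows=[
    {"x":-0.04,"y":0.008,"z":-0.004,"roll":0.02},
    {"x":-0.04,"y":0.008,"z":-0.004,"roll":0.02},
    {"x":-0.04,"y":0.008,"z":-0.004,"roll":0.01},
    {"x":-0.04,"y":0.008,"z":-0.004,"roll":0.0},
    {"x":-0.04,"y":0.007,"z":-0.004,"roll":0.0},
  ],
)

```text
time: 3.67
ee_pos: [502.3, 24.4, 269.9]
tool_rot: [3.139, -0.0, 1.562]
force: [0.6, 0.5, -1.9]
finger_gap: 0.379
gripper_force: 50.8
```

Emit:
move_arm(
  rows=[
    {"x":-0.02,"y":0.0,"z":0.0,"roll":0.0},
    {"x":0.0,"y":0.0,"z":0.0,"roll":0.0},
    {"x":0.0,"y":0.0,"z":0.0,"roll":0.0},
  ],
)

```text
time: 3.92
ee_pos: [502.0, 5.0, 269.2]
tool_rot: [3.14, -0.001, 1.559]
force: [-0.1, -0.3, -1.9]
finger_gap: 0.375
gripper_force: 50.8
```

```bash
cat > snapw.py <<'E'
import sys
from h import *
n=sys.argv[1]
ci=imaging.camera_info("wrist"); s=bot.observe(); p,d=imaging.snapshot("wrist"); print(s['ee_pos'],s['tool_rot'],s['finger_gap'],s['time'],s['force'])
cv2.imwrite(f"pics/{n}.png",p[:,:,::-1]); np.savez(n+".npz",p=p,d=d,**{k:ci[k] for k in ci})
E
python3 snapw.py w4
```

```text
[501.96640294   5.03208153 269.20164618] [ 3.14008616e+00 -5.74195258e-04  1.55905205e+00] 0.37513879453726556 3.9167 [-0.05897576 -0.33058866 -1.85390388]
```

Emit:
move_arm(
  rows=[
    {"x":-0.04,"y":0.0,"z":0.0,"roll":0.0},
    {"x":-0.04,"y":0.0,"z":0.0,"roll":0.0},
    {"x":-0.04,"y":0.0,"z":0.0,"roll":0.0},
    {"x":0.0,"y":0.0,"z":0.0,"roll":0.0},
    {"x":0.0,"y":0.0,"z":0.0,"roll":0.0},
  ],
)

```text
time: 4.38
ee_pos: [500.8, -114.8, 268.4]
tool_rot: [3.141, -0.001, 1.559]
force: [-0.3, 0.8, -1.4]
finger_gap: 0.37
gripper_force: 50.8
```

```bash
python3 snapw.py w5; python3 - <<'E'
import cv2,numpy as np
cv2.imwrite("pics/w45.png",np.vstack([cv2.imread("pics/w4.png")[:290],cv2.imread("pics/w5.png")[:290]]))
E
```

```text
[ 500.82540252 -114.84158348  268.41485553] [ 3.14133328e+00 -5.30110614e-04  1.55937168e+00] 0.37022977008913854 4.3833 [-0.31455406  0.77653917 -1.40110527]
```

View pics/w45.png

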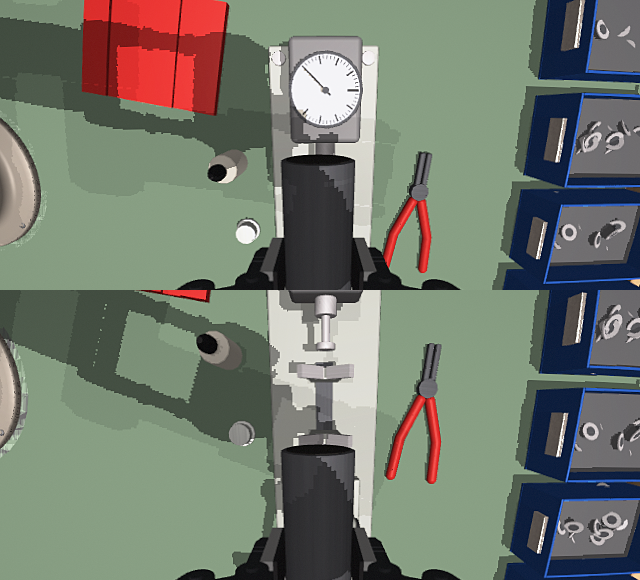

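In w4 the dial is at (326,89), with the needle at zero. In w5 the gauge tip is at (326,57), the far rest at (325,83) and the near rest at (325,150), counting rows from each strip's own top. Next I'll work out the stand axis from these.

```bash
python3 - <<'E'
from h import *
for n in("w4","w5"):
    q=np.load(n+".npz"); ci={k:q[k] for k in("vfov","cx","cy","dist_coeffs","eye","attitude")}; ci={k:(float(v) if v.ndim==0 else v) for k,v in ci.items()}
    C=cloud(ci,q['d']);X,Y,Z=C[...,0],C[...,1],C[...,2]; hsv=cv2.cvtColor(q['p'],cv2.COLOR_RGB2HSV)
    reg=(X>420)&(X<590)&(Y<190)&(hsv[...,1]<60)
    # plate edges by rows
    m=reg&(abs(Z-18)<4); L=[]
    for r in range(0,290,6):
        u=np.nonzero(m[r])[0]
        if len(u)>4:
            P=plane(ci,[(u[0]-.5,r),(u[-1]+.5,r)],18); w=P[1,0]-P[0,0]
            if 126<w<136: L.append((P[:,1].mean(),P[:,0].mean(),w))
    L=np.array(L)
    if len(L)>3: print(n,"plate x at y fit",np.polyfit(L[:,0],L[:,1],1),L.mean(0),L[:,0].min(),L[:,0].max(), "ymax",C[m][:,1].max())
    g=reg&(abs(Z-121)<4)
    if g.sum()>200: print("case",rect(C[g]),np.median(Z[g]))
    d=reg&(abs(Z-121)<6)&(hsv[...,2]>215)
    if d.sum()>200: 
        v,u=np.nonzero(d); h=cv2.convexHull(np.c_[u,v].astype(np.int32)); print("dial",rect(plane(ci,h.reshape(-1,2),122)), np.median(Z[d]))
    # V rests / tip: z 70-115
    k,l,st,ce=cv2.connectedComponentsWithStats(((X>440)&(X<570)&(Y<120)&(Z>65)&(Z<112)).astype(np.uint8),connectivity=4)
    for i in range(1,k):
        if st[i,4]>30:
            P=C[l==i]; print("part",ce[i].round(),st[i,4],"x",np.percentile(P[:,0],[1,50,99]).round(1),"y",np.percentile(P[:,1],[1,50,99]).round(1),"z",np.percentile(P[:,2],[1,50,99]).round(1),rect(P))
# held tube in w5
    t=(X>460)&(X<545)&(Y<120)&(Z>215)&(Z<275)&(np.arange(400)[:,None]<290)&(np.arange(640)[None]>280)&(np.arange(640)[None]<360)
    P=C[t]; 
    print("held: ymax",P[:,1].max(),"ztop",np.percentile(P[:,2],99)); 
    for y in np.arange(P[:,1].max()-35,P[:,1].max(),8):
        a=P[abs(P[:,1]-y)<3]; print(round(y,1),((np.percentile(a[:,0],1)+np.percentile(a[:,0],99))/2).round(1),np.percentile(a[:,2],98).round(1))
E
```

```text
w4 plate x at y fit [9.55197061e-03 5.08810586e+02] [ 37.68986012 509.1705985  129.15764877] -84.22929556040727 148.49096057737103 ymax 152.96591742457335
case (array([508.3, -15.4]), array([ 64.5, 283.3]), -0.014) 120.98210431632299
dial (array([509.8,  94.1]), array([58.5, 58.8]), 1.5602) 121.01923037420158
part [290. 126.] 31 x [476.2 476.8 478. ] y [53. 63. 73.] z [108.3 110.8 111.9] (array([477.1,  62.9]), array([ 1.2, 20.4]), -0.0405)
part [325. 147.] 322 x [482.2 509.4 534.2] y [35.2 42.8 49.2] z [ 96.6 104.8 111.9] (array([508.4,  42.2]), array([15.2, 57.1]), 1.5589)
held: ymax 54.783857713592866 ztop 274.95146438664375
19.8 501.7 274.9
27.8 501.8 275.0
35.8 501.9 274.9
43.8 502.0 274.8
51.8 502.2 274.8
w5 plate x at y fit [8.33658142e-03 5.09019488e+02] [-54.19382805 508.56769721 129.25059881] -203.7340926426347 79.46947693538114 ymax 80.52408825366462
part [325.  19.] 1602 x [478.5 508.7 539.1] y [ 2.7 43.4 48.8] z [ 84.4 101.9 111.8] (array([507.6,  26.4]), array([48.4, 64.6]), 1.5282)
part [325.  82.] 803 x [482.6 509.4 535.8] y [-21.3 -15.4  -8.9] z [65.6 85.  94.5] (array([508.8, -15. ]), array([12.5, 54.4]), 1.566)
part [325. 149.] 626 x [480.9 509.9 534.9] y [-88.1 -81.6 -76.8] z [65.7 84.5 94.6] (array([507.9, -82.7]), array([12.1, 54.3]), 1.5615)
held: ymax -64.95988608949561 ztop 274.9253955852373
-100.0 500.6 274.9
-92.0 500.6 274.9
-84.0 500.8 274.8
-76.0 500.8 274.9
-68.0 501.0 274.7
```

```bash
python3 - <<'E'
from h import *
q=np.load("w5.npz"); ci={k:q[k] for k in("vfov","cx","cy","dist_coeffs","eye","attitude")}; ci={k:(float(v) if v.ndim==0 else v) for k,v in ci.items()}
C=cloud(ci,q['d'])
for r in range(165,285,15):
    P=C[r,305:335]; print(r,P[:,1].mean().round(1),np.percentile(P[:,2],[50,95]).round(1))
plan(508.8,-53.2,180,1.562)
E
```

```text
165 -65.8 [278.7 279.8]
180 -71.9 [279.4 280.7]
195 -78.3 [279.2 280.1]
210 -84.8 [279.4 280.6]
225 -91.6 [279.2 280.3]
240 -98.6 [279.2 279.9]
255 -105.6 [279.4 280.4]
270 -113.0 [279.4 280.5]
n 3 from [ 500.8 -113.7  268.4] [ 3.1414e+00 -1.0000e-03  1.5610e+00] t 4.43
[0.0202 0.0025 0.0295] roll -0.0004
[0.0202 0.0025 0.0295] roll -0.0004
[0.0202 0.0025 0.0295] roll -0.0004
```

Emit:
move_arm(
  rows=[
    {"x":0.02,"y":0.003,"z":0.01,"roll":0.0},
    {"x":0.02,"y":0.003,"z":0.03,"roll":0.0},
    {"x":0.02,"y":0.0025,"z":0.04,"roll":0.0},
    {"x":0.0,"y":0.0,"z":0.03,"roll":0.0},
    {"x":0.0,"y":0.0,"z":0.015,"roll":0.0},
  ],
)

```text
time: 4.85
ee_pos: [507.7, -52.0, 142.9]
tool_rot: [-3.137, -0.002, 1.566]
force: [-0.7, -0.7, -2.3]
finger_gap: 0.377
gripper_force: 50.8
```

Emit:
move_arm(
  rows=[
    {"x":0.0,"y":0.0,"z":0.0,"roll":0.0},
    {"x":0.0,"y":0.0,"z":0.0,"roll":0.0},
    {"x":0.0,"y":0.0,"z":0.0,"roll":0.0},
  ],
)

```text
time: 5.1
ee_pos: [510.6, -55.4, 147.6]
tool_rot: [3.139, 0.0, 1.562]
force: [-0.7, 0.5, -1.9]
finger_gap: 0.372
gripper_force: 50.8
```

Emit:
move_arm(
  rows=[
    {"x":0.002,"y":-0.0015,"z":0.015,"roll":0.0},
    {"x":0.0,"y":0.0,"z":0.01,"roll":0.0},
    {"x":0.0,"y":0.0,"z":0.008,"roll":0.0},
    {"x":0.0,"y":0.0,"z":0.005,"roll":0.0},
    {"x":0.0,"y":0.0,"z":0.0,"roll":0.0},
  ],
)

```text
time: 5.52
ee_pos: [507.8, -54.3, 107.4]
tool_rot: [-3.14, -0.0, 1.561]
force: [0.6, 0.3, -1.5]
finger_gap: 0.372
gripper_force: 50.8
```

Emit:
move_arm(
  rows=[
    {"x":0.0,"y":0.0,"z":0.0,"roll":0.0},
    {"x":0.0,"y":0.0,"z":0.0,"roll":0.0},
    {"x":0.0,"y":0.0,"z":0.0,"roll":0.0},
  ],
)

```text
time: 5.77
ee_pos: [508.5, -54.4, 108.6]
tool_rot: [3.141, 0.0, 1.561]
force: [0.2, 0.2, -2.0]
finger_gap: 0.375
gripper_force: 50.8
```

Now at (508.5, −54.4), which is close enough. I'll lower it in gentle steps until it touches.

Emit:
move_arm(
  rows=[
    {"x":0.0005,"y":0.0,"z":0.003,"roll":0.0},
    {"x":0.0,"y":0.0,"z":0.003,"roll":0.0},
    {"x":0.0,"y":0.0,"z":0.001,"roll":0.0},
    {"x":0.0,"y":0.0,"z":0.0,"roll":0.0},
    {"x":0.0,"y":0.0,"z":0.0,"roll":0.0},
  ],
)

```text
time: 6.18
ee_pos: [508.6, -53.8, 101.2]
tool_rot: [3.14, 0.0, 1.561]
force: [2.1, -0.0, -1.3]
finger_gap: 0.375
gripper_force: 50.9
```

Emit:
move_arm(
  rows=[
    {"x":0.0,"y":0.0,"z":0.001,"roll":0.0},
    {"x":0.0,"y":0.0,"z":0.0,"roll":0.0},
    {"x":0.0,"y":0.0,"z":0.0,"roll":0.0},
  ],
)

```text
time: 6.43
ee_pos: [508.7, -53.8, 101.0]
tool_rot: [3.14, 0.0, 1.561]
force: [0.1, 1.1, 5.8]
finger_gap: 0.373
gripper_force: 51.8
```

Emit:
move_arm(
  rows=[
    {"x":0.0,"y":0.0,"z":0.0,"roll":0.0},
    {"x":0.0,"y":0.0,"z":0.0,"roll":0.0},
    {"x":0.0,"y":0.0,"z":0.0,"roll":0.0},
    {"x":0.0,"y":0.0,"z":0.0,"roll":0.0},
    {"x":0.0,"y":0.0,"z":0.0,"roll":0.0},
  ],
  fingers=0.5,
)

```text
time: 6.85
ee_pos: [508.0, -53.7, 99.9]
tool_rot: [-3.141, -0.0, 1.561]
force: [0.5, -0.3, -0.6]
finger_gap: 0.745
gripper_force: 0.0
```

Emit:
move_arm(
  rows=[
    {"x":0.0,"y":0.0,"z":-0.01,"roll":0.0},
    {"x":0.0,"y":0.0,"z":-0.03,"roll":0.0},
    {"x":0.0,"y":0.0,"z":-0.04,"roll":0.0},
    {"x":0.0,"y":0.0,"z":-0.04,"roll":0.0},
    {"x":0.0,"y":0.0,"z":-0.04,"roll":0.0},
  ],
)

```text
time: 7.27
ee_pos: [507.6, -53.6, 262.6]
tool_rot: [-3.142, -0.0, 1.561]
force: [0.5, 0.4, -0.4]
finger_gap: 0.75
gripper_force: 0.0
```

Emit:
move_arm(
  rows=[
    {"x":-0.03,"y":0.0,"z":-0.02,"roll":0.0},
    {"x":-0.04,"y":0.0,"z":0.0,"roll":0.0},
    {"x":-0.04,"y":-0.01,"z":0.0,"roll":0.0},
    {"x":0.0,"y":0.0,"z":0.0,"roll":0.0},
    {"x":0.0,"y":0.0,"z":0.0,"roll":0.0},
  ],
  fingers=-1,
)

```text
time: 7.68
ee_pos: [496.3, -165.5, 280.6]
tool_rot: [3.141, -0.0, 1.557]
force: [0.4, 0.8, -0.6]
finger_gap: 0.031
gripper_force: 0.0
```

```bash
python3 snapw.py w6; python3 - <<'E'
from h import *
q=np.load("w6.npz"); ci={k:q[k] for k in("vfov","cx","cy","dist_coeffs","eye","attitude")}; ci={k:(float(v) if v.ndim==0 else v) for k,v in ci.items()}
C=cloud(ci,q['d']);X,Y,Z=C[...,0],C[...,1],C[...,2]; V=q['p'].max(2)
m=(X>470)&(X<550)&(Y>-140)&(Y<10)&(Z>96)&(Z<125)
P=C[m]; print(rect(P),"top",np.percentile(P[:,2],[50,98]))
ys=np.arange(-95,0,12)
for y in ys:
    a=P[abs(P[:,1]-y)<4]; 
    if len(a)>20: print(y,((np.percentile(a[:,0],1)+np.percentile(a[:,0],99))/2).round(1),np.percentile(a[:,2],95).round(1))
p,d=imaging.snapshot("scene")
A=cv2.resize(p[120:290,215:435],None,fx=2.9,fy=2.9,interpolation=3)[:480,:640]
cv2.imwrite("pics/c6.png",A[:,:,::-1])
E
```

```text
[ 496.32863835 -165.45838291  280.59552177] [ 3.14144413e+00 -4.03925576e-05  1.55681115e+00] 0.0312944007195476 7.6833 [ 0.3831135   0.84995159 -0.62710324]
(array([508. , -66.8]), array([ 45.8, 145.6]), -0.0046) top [109.83670532 113.92901522]
-95 507.9 112.7
-83 507.8 112.8
-71 507.8 113.0
-59 508.6 113.0
-47 508.6 113.2
-35 508.1 112.7
-23 508.1 113.1
-11 509.4 112.8
```

View pics/c6.png

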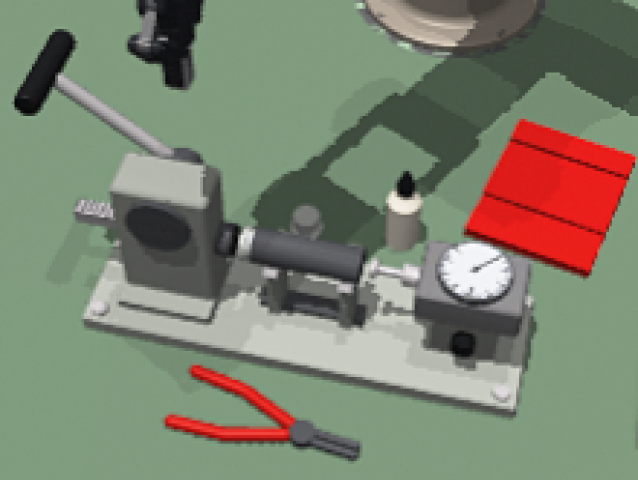

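The tube lies in both rests with the silver plug towards the ram at crop (243,240), its top at z 113 and level, and the needle at 0. Next I'll go above the lever grip with the fingers shut.

Emit:
move_arm(
  rows=[
    {"x":-0.034,"y":-0.009,"z":0.0,"roll":0.0},
    {"x":-0.034,"y":-0.009,"z":0.0,"roll":0.0},
    {"x":-0.034,"y":-0.009,"z":0.0,"roll":0.0},
    {"x":-0.034,"y":-0.008,"z":0.0,"roll":0.0},
    {"x":0.0,"y":0.0,"z":0.0,"roll":0.0},
  ],
)

```text
time: 8.2
ee_pos: [459.8, -303.0, 279.8]
tool_rot: [-3.141, 0.002, 1.558]
force: [-1.2, 0.4, -0.7]
finger_gap: 0.0
gripper_force: 0.0
```

Emit:
move_arm(
  rows=[
    {"x":0.0,"y":0.0,"z":0.01,"roll":0.0},
    {"x":0.0,"y":0.0,"z":0.01,"roll":0.0},
    {"x":0.0,"y":0.0,"z":0.005,"roll":0.0},
    {"x":0.0,"y":0.0,"z":0.0,"roll":0.0},
    {"x":0.0,"y":0.0,"z":0.0,"roll":0.0},
  ],
)

```text
time: 8.62
ee_pos: [461.0, -297.9, 254.6]
tool_rot: [-3.141, -0.001, 1.563]
force: [0.6, -0.7, 0.6]
finger_gap: -0.001
gripper_force: 0.0
```

Emit:
move_arm(
  rows=[
    {"x":-0.005,"y":0.0,"z":0.011,"roll":0.0},
    {"x":-0.005,"y":0.0,"z":0.008,"roll":0.0},
    {"x":-0.005,"y":0.0,"z":0.008,"roll":0.0},
    {"x":-0.004,"y":0.0,"z":0.008,"roll":0.0},
    {"x":0.0,"y":0.0,"z":0.0,"roll":0.0},
  ],
)

```text
time: 9.03
ee_pos: [459.9, -319.1, 218.1]
tool_rot: [-3.14, -0.001, 1.56]
force: [0.7, -1.6, 3.0]
finger_gap: -0.001
gripper_force: 1.3
```

Contact, at about 3 N. I'll keep following the arc: to L=0.4 (−328, 190), then 0.6 (−332, 160).

Emit:
move_arm(
  rows=[
    {"x":-0.003,"y":0.0,"z":0.007,"roll":0.0},
    {"x":-0.002,"y":0.0,"z":0.007,"roll":0.0},
    {"x":-0.002,"y":0.0,"z":0.007,"roll":0.0},
    {"x":-0.001,"y":0.0,"z":0.007,"roll":0.0},
    {"x":-0.001,"y":0.0,"z":0.007,"roll":0.0},
  ],
)

```text
time: 9.45
ee_pos: [460.4, -327.5, 184.3]
tool_rot: [3.142, -0.0, 1.561]
force: [-0.3, -2.0, 2.7]
finger_gap: 0.003
gripper_force: 1.5
```

Emit:
move_arm(
  rows=[
    {"x":-0.001,"y":0.001,"z":0.006,"roll":0.0},
    {"x":-0.001,"y":0.0,"z":0.006,"roll":0.0},
    {"x":-0.001,"y":0.0,"z":0.006,"roll":0.0},
    {"x":0.0,"y":0.0,"z":0.004,"roll":0.0},
    {"x":0.0,"y":0.0,"z":0.0,"roll":0.0},
  ],
)

```text
time: 9.87
ee_pos: [461.3, -330.2, 162.1]
tool_rot: [-3.141, -0.001, 1.561]
force: [-1.0, -1.2, 2.7]
finger_gap: 0.002
gripper_force: 1.4
```

Emit:
move_arm(
  rows=[
    {"x":-0.001,"y":0.0,"z":0.006,"roll":0.0},
    {"x":0.0,"y":0.0,"z":0.006,"roll":0.0},
    {"x":0.0,"y":0.0,"z":0.006,"roll":0.0},
    {"x":0.001,"y":0.0,"z":0.006,"roll":0.0},
    {"x":0.0,"y":0.0,"z":0.004,"roll":0.0},
  ],
)

```text
time: 10.28
ee_pos: [461.5, -330.2, 134.3]
tool_rot: [3.141, -0.0, 1.561]
force: [-0.0, -3.1, 4.3]
finger_gap: -0.001
gripper_force: 1.9
```

Emit:
move_arm(
  rows=[
    {"x":0.001,"y":0.0,"z":0.004,"roll":0.0},
    {"x":0.001,"y":0.0,"z":0.003,"roll":0.0},
    {"x":0.0,"y":0.0,"z":0.0,"roll":0.0},
    {"x":0.0,"y":0.0,"z":0.0,"roll":0.0},
  ],
)

```text
time: 10.62
ee_pos: [461.5, -328.1, 128.0]
tool_rot: [3.142, -0.0, 1.561]
force: [0.2, -2.4, 3.1]
finger_gap: -0.001
gripper_force: 1.7
```

```bash
cat > needle.py <<'E'
import sys
from h import *
# project a ring on the dial plane into an image, find the dark needle angle (from its tip part), clockwise from above; +x stand = 2.356
yaw=-0.009; c=np.array([508.4,-53])+147*np.array([0.009,1])
for n in ("scene","top"):
    ci=imaging.camera_info(n); p,d=imaging.snapshot(n); g=cv2.cvtColor(p,cv2.COLOR_RGB2GRAY).astype(np.float32)
    th=np.radians(np.arange(0,360,2)); r=np.arange(7,18,1.)
    dirx=np.cos(th+yaw); diry=np.sin(th+yaw)
    P=np.stack([c[0]+np.outer(r,dirx),c[1]+np.outer(r,diry),np.full((len(r),len(th)),121.5)],-1)
    uv=proj(ci,P.reshape(-1,3)).astype(np.float32)
    v=cv2.remap(g,uv[:,0].reshape(P.shape[:2]),uv[:,1].reshape(P.shape[:2]),1).mean(0)
    w=np.clip(np.median(v)-v,0,None); w[w<0.5*w.max()]=0; a=np.angle((w*np.exp(1j*th)).sum())
    nd=(2.356-a)%(2*np.pi)   # clockwise from above is -a
    print(n,"needle",round(nd,3),"N",round(nd/.1178,1),"contrast",w.max(),np.degrees(th[w>0]))
    A=cv2.resize(p[120:290,215:435],None,fx=2.9,fy=2.9,interpolation=3)
    if n=="scene": cv2.imwrite(f"pics/{sys.argv[1]}.png",A[:,:,::-1])
s=bot.observe(); print(s['ee_pos'],s['force'],s['time'])
E
python3 needle.py n1
```

```text
scene needle 0.997 N 8.5 contrast 44.932358 [68. 70. 72. 74. 76. 78. 80. 82. 84. 86. 88.]
top needle 0.911 N 7.7 contrast 25.215363 [ 64.  66.  68.  70.  72.  74.  76.  78.  80.  82.  84.  86.  88.  90.
  92.  94.  96.  98. 100. 102.]
[ 461.46257769 -328.09845331  128.17179305] [ 1.02248404 -1.63163977  3.78184184] 10.7167
```

View pics/n1.png

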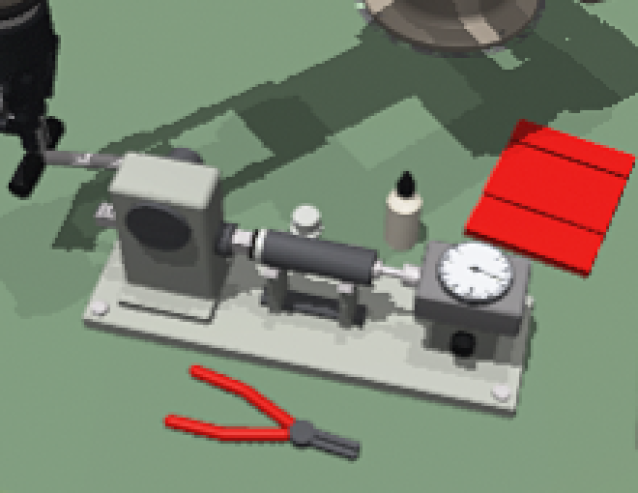

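The tube is nipped between ram and gauge, the fingertips are on the grip at (40,160), and the needle reads about 8 N. I need about 23 mm more, so I'll go 16 mm first.

Emit:
move_arm(
  rows=[
    {"x":0.001,"y":0.0,"z":0.004,"roll":0.0},
    {"x":0.001,"y":0.0,"z":0.004,"roll":0.0},
    {"x":0.001,"y":0.0,"z":0.004,"roll":0.0},
    {"x":0.0,"y":0.0,"z":0.004,"roll":0.0},
    {"x":0.0,"y":0.0,"z":0.0,"roll":0.0},
  ],
)

```text
time: 11.13
ee_pos: [461.5, -324.9, 111.4]
tool_rot: [3.142, -0.001, 1.561]
force: [1.4, -0.6, 5.5]
finger_gap: 0.001
gripper_force: 2.5
```

```bash
python3 needle.py n2
```

```text
scene needle 1.888 N 16.0 contrast 60.549942 [18. 20. 22. 24. 26. 28. 30. 32. 34. 36.]
top needle 1.946 N 16.5 contrast 30.512741 [ 4.  6.  8. 10. 12. 14. 16. 18. 20. 22. 24. 26. 28. 30. 32. 34. 36. 38.
 40. 42.]
[ 461.55345508 -324.97168037  111.91297733] [ 1.08540627 -0.92646034  4.91493272] 11.2333
```

Emit:
move_arm(
  rows=[
    {"x":0.001,"y":0.0,"z":0.0035,"roll":0.0},
    {"x":0.001,"y":0.0,"z":0.0035,"roll":0.0},
    {"x":0.0,"y":0.0,"z":0.0,"roll":0.0},
    {"x":0.0,"y":0.0,"z":0.0,"roll":0.0},
    {"x":0.0,"y":0.0,"z":0.0,"roll":0.0},
  ],
)

```text
time: 11.65
ee_pos: [461.6, -323.5, 105.4]
tool_rot: [3.141, 0.0, 1.561]
force: [1.0, -2.4, 5.7]
finger_gap: 0.001
gripper_force: 2.7
```

Emit:
move_arm(
  rows=[
    {"x":0.0,"y":0.0,"z":0.0,"roll":0.0},
    {"x":0.0,"y":0.0,"z":0.0,"roll":0.0},
    {"x":0.0,"y":0.0,"z":0.0,"roll":0.0},
    {"x":0.0,"y":0.0,"z":0.0,"roll":0.0},
    {"x":0.0,"y":0.0,"z":0.0,"roll":0.0},
  ],
)

```text
time: 12.07
ee_pos: [461.6, -323.5, 105.4]
tool_rot: [3.141, 0.0, 1.561]
force: [0.1, -1.3, 5.1]
finger_gap: -0.002
gripper_force: 2.7
```

```bash
python3 needle.py n3; python3 needle.py n4
```

```text
scene needle 2.218 N 18.8 contrast 43.927017 [ 0.  2.  4.  6.  8. 10. 12. 14. 16.]
top needle 2.408 N 20.4 contrast 23.740906 [  0.   2.   4.   6.   8.  10.  12.  14. 340. 342. 344. 346. 348. 350.
 352. 354. 356. 358.]
[ 461.57478882 -323.48048284  105.39532602] [ 0.60888507 -2.18450837  4.97041228] 12.1667
scene needle 2.218 N 18.8 contrast 44.128937 [ 0.  2.  4.  6.  8. 10. 12. 14. 16.]
top needle 2.388 N 20.3 contrast 24.034836 [  0.   2.   4.   6.   8.  10.  12.  14. 342. 344. 346. 348. 350. 352.
 354. 356. 358.]
[ 461.57609111 -323.46851992  105.41396362] [ 0.7455378  -2.51747062  5.23295972] 12.2667
```

View pics/n4.png

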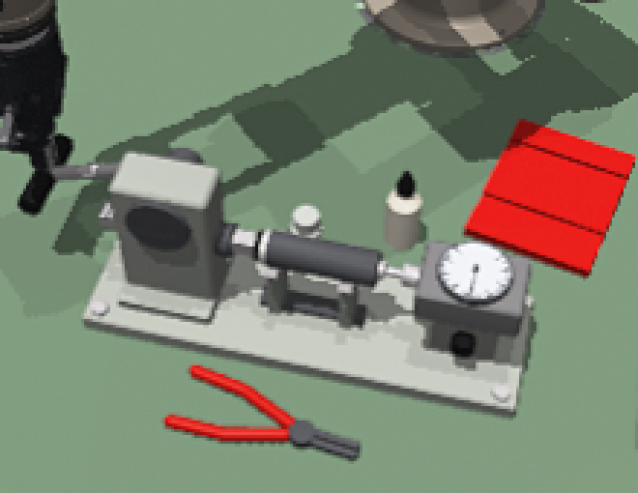

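The needle sits on the longest mark (475,285). The two cameras read 18.8 and 20.3 N, and the reading is steady. The plug is seated at (262,247) and the fingers are holding the grip with about 5 N.

```bash
python3 -c "
from bench import bot
print(bot.sign_off())"
```

```text
the job is handed in; nothing more can be done
None
```

The job is handed in: the plugged tube lies free in both V-rests, plug towards the ram, and the arm is holding the lever down at about 20 N (cameras read 18.8 and 20.3 N, steady). The sign-off gave no verdict.

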